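# Load the tilting vial tray and hold its hidden bolt head

### The arm

A 6-joint arm with a two-finger parallel gripper is mounted at the origin on a cart in front of the work surface, level with it; the furniture and walls round the work are solid. World frame = base frame: x ahead of the robot, y to its left, z up, the work surface at z = 0. Lengths are in mm, angles in rad, forces in N, time in s.
With the tool pointing down it reaches from about 375 to 900 mm from the base axis. Payload 3.1 kg.
Tool frame: the origin (TCP) lies between the finger pads, 19 mm behind the fingertips; this is the grasp point; z points along the fingers, y is the line along which they close (so a half turn about z gives the same grasp; the last joint's range is limited). The gripper opens to 87 mm and grips with 3 to 60 N. Pads are 19 mm wide; open, the fingers measure 117 mm over their backs; the gripper's body (75 mm by 190 mm) begins 51 mm behind the grasp point.
Start: joints at [-1.484, 0.527, 1.433, -0, 1.181, -0.178], TCP at [164.2, -603.022, 241.248] pointing down, gripper open.
Joint ranges: [-3.08, 3.08], [-0.75, 2.2], [0.22, 2.44], [-1.43, 4.57], [0, 2.65], [-2.85, 2.85]. Speed limits (rad/s): [2.79, 2.79, 3.14, 3.14, 3.14, 3.14].

### API

Orientations are given as a unit quaternion [w, x, y, z].
In Python, from bench import bot, vision gives the robot as it stands. The module is installed in compiled form; this text tells all that it offers.
- The arm moves only by the tool arm_command, never from a script. Its argument "commands" is a list that holds one entry, the list of rows, each a list of 7 numbers: the shift along the tool's x, y, z in m, then the turn, a rotation vector about the tool's x, y, z in rad, then the finger opening in m, from 0 to 0.087. A call has 1 to 12 rows; each row shifts and turns the commanded pose from where the row before left it, along the tool's axes as they then stand; what a row does not reach is not made up. A row lasts 1/8 s, in which the tool goes at most 62.5 mm and 10.7 degrees, less where a joint would pass 70% of its speed; a pose out of reach is approached as far as the arm can. A call with a gripper value outside its range is refused whole. The fingers move at their own pace and stop on an object; the grip force is fixed at half the most. Time passes only in rows, so rows that do not move let the fingers close. It gives the time, the measured TCP pose, the force, the opening and the grip force at its end, in the units of the state.
- bot.get_obs(): the state, without advancing time (a new reading comes with each control period).
- vision.camera(name): name is "scene" or "top" or "wrist"; returns a dict with "img" (420x560x3 uint8, blue, green, red), "fov_y" (degrees; the focal length in pixels is half the picture's height over the tangent of half this angle, whatever the lens; pixels are square), "cx", "cy" (the principal point, pixels), "camera_from_world" (4x4, takes a point from world to camera coordinates). Camera axes: x right, y down, z forward; pixel columns grow to the right and rows downward; lengths in mm; the calibration is good to about 2 mm. A picture is of the moment at which its call begins. There is no depth.
- bot.job_done(): hands the job in; it is judged then, once.
The state is a dict: "time": time; "joint_positions": joint angles; "joint_velocities": joint speeds; "joint_torque": joint torques, N m; "position": TCP position; "orientation": TCP orientation; "ft_force": force on the tool from outside, world axes, zero at the start; "moment": the same for the moment, N m; "opening": finger opening in mm; "gripper_force": force on a finger pad.
Only numpy, scipy, OpenCV 4.12 (cv2) and the standard library are available. Lean on these libraries where they do the work, as an engineer would, in place of code of your own. Each camera call takes 0.05 s, during which the arm holds its last target. There are 200 camera calls.

### The job

Move the three capped vials one by one from the wooden stock rack into the three pockets of the white tilting tray, one in each, seated right down. The tray hangs dipped because its pivot nut is still loose: when it is loaded, reach down into the gap behind the grey bracket's front cheek, grip the hidden hexagon bolt head there across two flats, turn it until the tray is level, and keep it from turning so that a colleague can tighten the nut in front. Finish while still holding the bolt head firmly, without touching the tray, and leave the bottles, jar, dish and spanner alone.

Things in the scene. Friction and masses are not known exactly. Their poses are not given: they have to be found in the camera images.
- vial_red: snap-cap sample vial with red cap, loose, 25 g: glass 16 mm diameter, cap 18 mm diameter on the top 9 mm, 50 mm tall in all; origin at the centre of its bottom, z up along it. Stands in the stock rack, 18 mm standing out above the rack's top
- vial_blue: the same vial with a blue cap
- vial_white: the same vial with a white cap
- stock_rack: fixed wooden rack, 62 x 160 x 42 mm (x, y, z), origin at the centre of its underside; two rows of five holes; the vials stand on its 10 mm floor in the row nearer the robot (own x = -14 mm) at own y = -60, 0 and +60 mm, in any order, and lift straight out; the other holes are empty
- bracket: fixed grey steel channel bracket on a dark base plate (150 x 120 x 8 mm); origin on the desk under the middle of its front cheek's front face; x square to the cheek, away from the robot, y left along it. Two upright cheeks 84 mm wide, tops at z = 128 mm: front cheek x = 0 to 6 mm, back cheek 52 to 58 mm; the 46 mm gap between is open above and at both sides. The bolt lies along x at z = 100 mm
- bolt_head (a point): centre of the steel hexagon bolt head in the gap, on the bolt's axis, 28 mm below the cheeks' tops: 24 mm across flats, bracket x = 19 to 32 mm (this point 25.5 mm). With the tray level two flats face the bracket's +y and -y (fingers from straight above, closing along its y, take them); when the tray dips they turn with it about the axis. The nut is in front of the front cheek
- pivot_bolt (a joint): angle of bolt and tray, keyed together, about the bolt's axis (the bracket's x): 0 = tray level, positive = the tray's free end (bracket's +y side) dipped; stops at -0.10 and 0.14 rad. The nut is loose (friction 0.03 N m), so the tray's weight always brings it back to rest on the stop at 0.14. Raising the loaded tray or holding it level takes about 0.2 N m at the bolt
- tray: white block 46 x 136 x 30 mm with three blind pockets, on an aluminium hub plate, a green spirit level in its front face; it reaches from the bolt to the bracket's +y side, in front of the front cheek. Origin on the bolt's axis at that cheek's front face; axes as the bracket's, but turning with the bolt. The block's own extents: x -59 to -13 mm, y 34 to 170 mm, top z = +4 mm
- pocket_1 (a point): centre of the mouth of the pocket nearest the bolt, at own (-36, 58, 4) mm of the tray: 19.5 mm diameter with a 2 mm chamfer, 24 mm deep, its axis along the tray's z; a seated vial stands 26 mm out of it
- pocket_2 (a point): the same for the middle pocket, at own (-36, 102, 4) mm of the tray
- pocket_3 (a point): the same for the outer pocket, at own (-36, 146, 4) mm of the tray
- stain_bottle: bystander: brown dropper bottle 33 mm diameter, 88 mm tall; origin at its bottom
- oil_bottle: bystander: brown dropper bottle 29 mm diameter, 72 mm tall; origin at its bottom
- desk_jar: bystander: seed jar 100 mm diameter, 102 mm tall; origin at its bottom
- petri_a: bystander: covered glass dish 61 mm diameter, 14 mm tall; origin at its bottom
- spanner: bystander: steel double ring spanner 233 mm long lying flat on the desk between robot and tray; leave it for the colleague
- microscope: fixed black microscope about 0.35 m tall on the robot's right, between the arm's first pose and the work; its eyepiece leans left and away from the robot, to about x = 0.43, y = -0.29. Pass over it or round it
Not all that is in view belongs to the job. There is more than one size of the stock_rack; the one meant has the size given above.

How it is judged (in metres and radians):
On the way, in this order (a step that is already met when the one before it is completed fails the run):
1. all three vials are seated in the tray's pockets and let go (z of vial_red in the frame of tray between -0.03 and -0.015 m and x of vial_red in the frame of tray between -0.041 and -0.031 m and y of vial_red in the frame of tray between 0.053 and 0.151 m and z of vial_blue in the frame of tray between -0.03 and -0.015 m and x of vial_blue in the frame of tray between -0.041 and -0.031 m and y of vial_blue in the frame of tray between 0.053 and 0.151 m and z of vial_white in the frame of tray between -0.03 and -0.015 m and x of vial_white in the frame of tray between -0.041 and -0.031 m and y of vial_white in the frame of tray between 0.053 and 0.151 m and contact force between the fingers and vial_red below 0.1 N and contact force between the fingers and vial_blue below 0.1 N and contact force between the fingers and vial_white below 0.1 N), for 0.2 s.
2. the bolt head is gripped in the gap behind the front cheek and the tray brought level (z of vial_red in the frame of tray between -0.03 and -0.015 m and x of vial_red in the frame of tray between -0.041 and -0.031 m and y of vial_red in the frame of tray between 0.053 and 0.151 m and z of vial_blue in the frame of tray between -0.03 and -0.015 m and x of vial_blue in the frame of tray between -0.041 and -0.031 m and y of vial_blue in the frame of tray between 0.053 and 0.151 m and z of vial_white in the frame of tray between -0.03 and -0.015 m and x of vial_white in the frame of tray between -0.041 and -0.031 m and y of vial_white in the frame of tray between 0.053 and 0.151 m and value of joint pivot_bolt between -0.05 and 0.05 rad and contact force between the fingers and pivot_bolt above 5 N and contact force between each of the arm, the fingers and tray below 0.5 N and distance between the grasp point and bolt_head below 0.025 m), for 0.2 s.
At the end, for the whole second after the job is handed in: Every vial is in a pocket, foot 19 mm or more below the mouth and within 5 mm of its axis; the tray is level within 0.05 rad and still; the fingers grip the bolt head (TCP within 25 mm of its centre, over 5 N), and neither fingers nor arm touch the tray (all of step 2 and velocity of joint pivot_bolt between -0.03 and 0.03 rad/s); the arm keeps its last pose, push and grip.
It fails at once if a bystander (bottle, jar, dish or spanner) is pushed more than 30 mm (distance of any of stain_bottle, oil_bottle, desk_jar, petri_a, spanner from where it was at the start of the episode above 0.03 m).
It fails at once if a vial falls over or is dropped on the desk (angle between any of vial_red, vial_blue, vial_white's own z axis and vertical above 0.8 rad).
It also fails if it takes over 72 s, if anything falls off the work surface, if the arm or the gripper's body presses on something with over 40 N, if the wrist force passes 120 N, or if a joint passes its speed limit or range.

## Working session

There is one attempt and no reset: what is moved stays moved. The work goes in short steps, Python scripts to look and compute and a tool call to move; the robot and the scene stay as the last step left them, time stands still between calls to the robot, and variables do not carry over. Pictures are saved under pics/ and viewed, at most 10 in all, crops included, and the job is handed in when it is done.

Besides the shell and the picture viewer there is one more tool, called after ">>>" as a command line: name --argument value ..., lists and objects as JSON in quotes. arm_command: Moves the arm, as the interface text tells. Its arguments: {"type":"object","properties":{"commands":{"type":"array","items":{"type":"array","items":{"type":"array","items":{"type":"number"}}}}},"required":["commands"]}

```bash
mkdir -p pics; cat > h.py <<'E'
import numpy as np, cv2
from bench import bot, vision
from scipy.spatial.transform import Rotation as R
def snap(n,f):
    c=vision.camera(n); cv2.imwrite('pics/'+f+'.png',c['img'])
    np.savez('pics/'+f+'.npz',T=c['camera_from_world'],k=[c['fov_y'],c['cx'],c['cy']])
    return c
def load(f):
    d=np.load('pics/'+f+'.npz'); return d['T'],*d['k']
def foc(v): return 210/np.tan(np.radians(v)/2)
def px(f,z):
    "returns fn: pixel,z->world"
def p2w(f,u,v,z):
    T,fv,cx,cy=load(f); F=foc(fv); d=T[:3,:3].T@np.array([(u-cx)/F,(v-cy)/F,1]); o=-T[:3,:3].T@T[:3,3]
    return o+d*(z-o[2])/d[2]
def w2p(f,P):
    T,fv,cx,cy=load(f); F=foc(fv); q=(T[:3,:3]@np.atleast_2d(P).T).T+T[:3,3]
    return np.c_[cx+F*q[:,0]/q[:,2],cy+F*q[:,1]/q[:,2]]
E
python3 - <<'E'
from h import *
for n in ['scene','top']:
    c=snap(n,n+'0'); print(n,c['fov_y'],c['cx'],c['cy'],np.round(c['camera_from_world'],3).tolist())
    cv2.imwrite('pics/%s0b.png'%n,cv2.resize(c['img'],(800,600)))
o=bot.get_obs(); print(o['position'],o['orientation'],o['ft_force'],o['opening'])
E
```

```text
scene 42.673434593630404 279.9110093701728 199.54241076040336 [[-0.721, -0.693, 0.012, 376.478], [-0.324, 0.321, -0.89, 279.514], [0.612, -0.646, -0.456, 1189.823], [0.0, 0.0, 0.0, 1.0]]
top 50.59281081897952 276.3313154727202 215.84530705959637 [[-0.026, -1.0, -0.003, -36.794], [-0.982, 0.026, -0.185, 598.645], [0.185, -0.001, -0.983, 1177.464], [0.0, 0.0, 0.0, 1.0]]
[ 164.16662206 -602.40225624  240.38496607] [-9.68506310e-04  9.91176538e-01  1.32544829e-01  4.27387252e-05] [ 0.02806361  1.19084932 -0.08337287] 86.82464543346998
```

View pics/top0b.png

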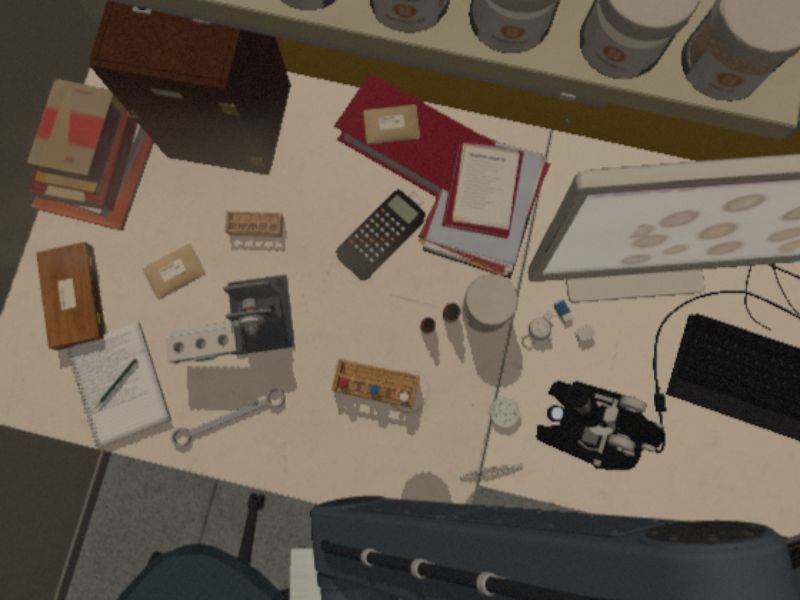

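View pics/scene0b.png

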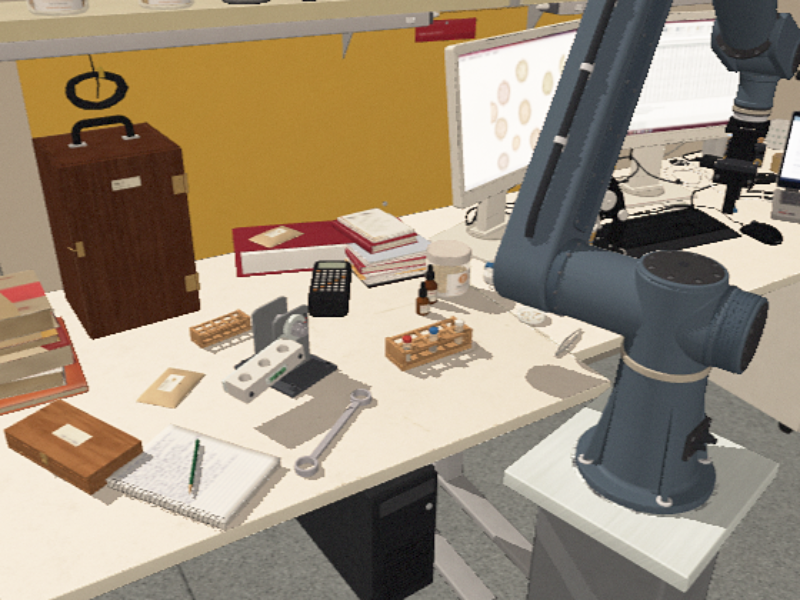

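Top view (800-wide picture): vials red (343,383), blue (374,391) and white (404,397) stand in the rack. The tray pockets are near (179,346), (207,340) and (233,335), and the bracket is at about (260,315). I'll zoom in on these.

```bash
python3 - <<'E'
from h import *
t=cv2.imread('pics/top0.png'); s=cv2.imread('pics/scene0.png')
a=cv2.resize(t[185:265,110:210],(500,400),interpolation=cv2.INTER_CUBIC)   # x5
b=cv2.resize(t[245:295,225:300],(300,200),interpolation=cv2.INTER_CUBIC) # x4
c=cv2.resize(s[200:290,150:245],(300,284),interpolation=cv2.INTER_CUBIC)
im=np.zeros((600,800,3),np.uint8); im[:400,:500]=a; im[:200,500:]=b; im[200:484,500:]=c
for i in range(0,500,50):
    cv2.putText(im,str(110+i//5),(i,410),0,.35,(255,255,255),1); cv2.line(im,(i,395),(i,400),(0,0,255),1)
im=np.clip(im.astype(float)*1.4,0,255).astype(np.uint8)
cv2.imwrite('pics/z1.png',im)
E
```

```text
(no output)
```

View pics/z1.png

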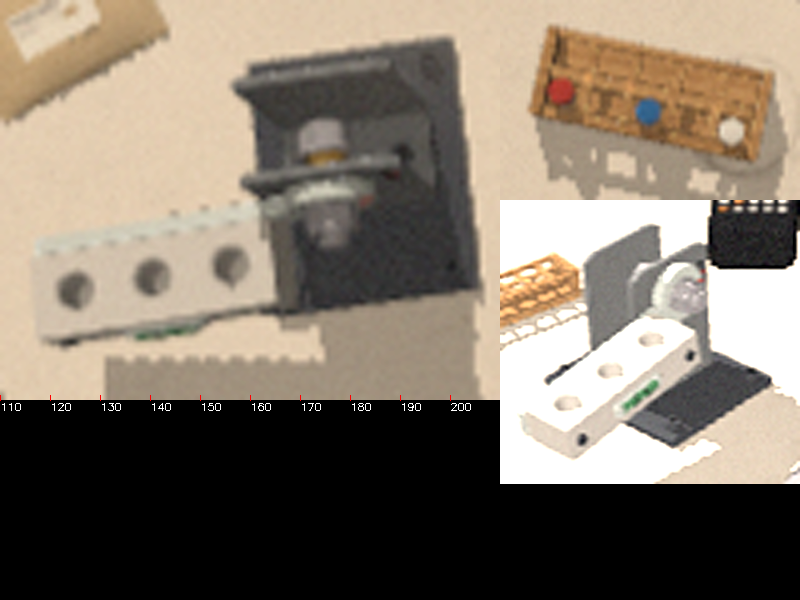

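```bash
cat > fit.py <<'E'
from h import *
from scipy.optimize import least_squares
def up(p,k,o): return (np.array(p)+.5)/k-.5+np.array(o)
def tray2w(x,P,ang=0.14):
    X=R.from_euler('z',x[2]); D=R.from_euler('x',-ang)
    return X.apply(D.apply(np.atleast_2d(P))+[0,0,100])+[x[0],x[1],0]
def br2w(x,P): return R.from_euler('z',x[2]).apply(np.atleast_2d(P))+[x[0],x[1],0]
pk=np.array([[-36,58,4],[-36,102,4],[-36,146,4.]])
if __name__=='__main__':
    tp=up([[231,264],[152,276],[75,289]],5,(110,185))
    sp=up(np.array([[651,340],[610,371],[568,404]])-[500,200],3.157,(150,200))
    ch=up([[243,182],[400,162],[237,85],[390,65]],5,(110,185)); chP=[[3,42,128],[3,-42,128],[55,42,128],[55,-42,128]]
    def res(x):
        P=tray2w(x,pk)
        return np.r_[(w2p('top0',P)-tp).ravel(),(w2p('scene0',P)-sp).ravel(),.3*(w2p('top0',br2w(x,chP))-ch).ravel()]
    s=least_squares(res,[580,180,0.1]); print(s.x,np.round(s.fun,1))
    print('pockets',tray2w(s.x,pk).round(1).tolist(),'bolt',br2w(s.x,[25.5,0,100]).round(1))
    for n,p in zip('rbw',[(61,91),(148,111),(231,130)]): print(n,p2w('top0',*up(p,4,(225,245)),60).round(1))
E
python3 fit.py
```

```text
[5.80979256e+02 2.16708691e+02 1.02534064e-01] [-0.3  0.3 -0.2  0.3 -0.3  0.1  0.4 -0.5  0.2 -0.5 -0.2 -0.8 -0.3 -0.1
 -0.1 -0.2 -0.4 -0.1 -0.1 -0.1]
pockets [[539.2, 270.7, 95.9], [534.8, 314.1, 89.7], [530.3, 357.4, 83.6]] bolt [[606.3 219.3 100. ]]
r [457.4  49.9  60. ]
b [442.4  -8.7  60. ]
w [428.2 -64.4  60. ]
```

```bash
cat > plan.py <<'E'
import json,sys
from h import *
def ori(psi,tilt=0,bx=0.1025):  # tool down, yaw psi, then tilted by tilt about bracket x (dip = -angle)
    return R.from_rotvec(np.array([np.cos(bx),np.sin(bx),0])*tilt)*R.from_euler('z',psi)*R.from_euler('x',np.pi)
def now(): 
    o=bot.get_obs(); q=np.array(o['orientation']); return np.array(o['position'],float),R.from_quat(q[[1,2,3,0]]),o
def rows(p,r,targets):
    """targets: (pos mm, R, opening m, n)"""
    out=[]
    for tp,tr,op,n in targets:
        p0,r0=p.copy(),r; rv=(r0.inv()*tr).as_rotvec()
        for i in range(1,n+1):
            gp=p0+(np.array(tp)-p0)*i/n; gr=r0*R.from_rotvec(rv*i/n)
            d=np.round(r.inv().apply(gp-p)/1000,4); w=np.round((r.inv()*gr).as_rotvec(),3)
            out.append([*d.tolist(),*w.tolist(),op]); p=p+r.apply(d*1000); r=r*R.from_rotvec(w)
    s=json.dumps([out]).replace('-0.0,','0,').replace('0.0,','0,'); print(len(out),s,'\nend',p.round(1),np.round(r.as_quat(),4).tolist())
    return p,r
E
python3 - <<'E'
from plan import *
p,r,o=now(); p=np.array([164.2,-603.0,241.2])
p,r=rows(p,ori(.266),[((164.2,-603,420),ori(.266),.05,4),((250,-420,430),ori(.266),.05,4),((350,-210,430),ori(.66),.05,4)])
p,r=rows(p,r,[((442,-9,330),ori(1.32),.05,6),((442,-9,190),ori(1.32),.05,4)])
E
```

```text
12 [[[0, 0, -0.0447, 0, 0, 0, 0.05], [0, 0, -0.0447, 0, 0, 0, 0.05], [0, 0, -0.0447, 0, 0, 0, 0.05], [0, 0, -0.0447, 0, 0, 0, 0.05], [0.0327, -0.0385, -0.0025, 0, 0, 0, 0.05], [0.0327, -0.0385, -0.0025, 0, 0, 0, 0.05], [0.0328, -0.0385, -0.0025, 0, 0, 0, 0.05], [0.0327, -0.0385, -0.0025, 0, 0, 0, 0.05], [0.0379, -0.0441, 0, 0, 0, -0.099, 0.05], [0.0421, -0.0401, 0, 0, 0, -0.098, 0.05], [0.0458, -0.0358, 0, 0, 0, -0.099, 0.05], [0.0492, -0.0311, 0, 0, 0, -0.098, 0.05]]] 
end [ 350. -210.  430.] [0.946, 0.324, -0.0, 0.0]
10 [[[0.0326, -0.0171, 0.0167, 0, 0, -0.11, 0.05], [0.0344, -0.0133, 0.0166, 0, 0, -0.11, 0.05], [0.0355, -0.0096, 0.0167, 0, 0, -0.11, 0.05], [0.0365, -0.0055, 0.0167, 0, 0, -0.11, 0.05], [0.0368, -0.0016, 0.0166, 0, 0, -0.11, 0.05], [0.0367, 0.0025, 0.0167, 0, 0, -0.11, 0.05], [0, 0, 0.035, 0, 0, 0, 0.05], [0, 0, 0.035, 0, 0, 0, 0.05], [0, 0, 0.035, 0, 0, 0, 0.05], [0, 0, 0.035, 0, 0, 0, 0.05]]] 
end [442.  -9. 190.] [0.79, 0.6131, -0.0, 0.0]
```

>>> arm_command --commands '[[[0,0,-0.0447,0,0,0,0.05],[0,0,-0.0447,0,0,0,0.05],[0,0,-0.0447,0,0,0,0.05],[0,0,-0.0447,0,0,0,0.05],[0.0327,-0.0385,-0.0025,0,0,0,0.05],[0.0327,-0.0385,-0.0025,0,0,0,0.05],[0.0328,-0.0385,-0.0025,0,0,0,0.05],[0.0327,-0.0385,-0.0025,0,0,0,0.05],[0.0379,-0.0441,0,0,0,-0.099,0.05],[0.0421,-0.0401,0,0,0,-0.098,0.05],[0.0458,-0.0358,0,0,0,-0.099,0.05],[0.0492,-0.0311,0,0,0,-0.098,0.05]]]'

```text
time: 1.6
position: [350.4, -208.1, 429.8]
orientation: [-0.0, 0.946, 0.325, 0.0]
ft_force: [-0.5, -0.2, 0.2]
opening: 50.2
gripper_force: 0.0
```

>>> arm_command --commands '[[[0.0326,-0.0171,0.0167,0,0,-0.11,0.05],[0.0344,-0.0133,0.0166,0,0,-0.11,0.05],[0.0355,-0.0096,0.0167,0,0,-0.11,0.05],[0.0365,-0.0055,0.0167,0,0,-0.11,0.05],[0.0368,-0.0016,0.0166,0,0,-0.11,0.05],[0.0367,0.0025,0.0167,0,0,-0.11,0.05],[0,0,0.035,0,0,0,0.05],[0,0,0.035,0,0,0,0.05],[0,0,0.035,0,0,0,0.05],[0,0,0.035,0,0,0,0.05],[0,0,0,0,0,0,0.05]]]'

```text
time: 2.98
position: [440.0, -8.5, 188.1]
orientation: [-0.003, 0.79, 0.613, -0.002]
ft_force: [0.2, 0.7, 0.9]
opening: 50.3
gripper_force: 0.0
```

```bash
python3 - <<'E'
from h import *
c=snap('wrist','w1'); print(c['fov_y'],c['cx'],c['cy'])
o=bot.get_obs(); print(o['position'],o['orientation'])
T=c['camera_from_world']; print((-T[:3,:3].T@T[:3,3]).round(1),T[2,:3].round(3))
for n,P in dict(r=[457.4,49.9,60],b=[442.4,-8.7,60],w=[428.2,-64.4,60],tcp=o['position'],tip=o['position']-[0,0,19]).items(): print(n,w2p('w1',P).round(1))
E
```

```text
66.73236207639984 284.3201347200794 212.05756432708512
[441.38958114  -8.89821681 189.48711064] [-0.0012161   0.79006544  0.61302064 -0.00090402]
[460.2  68.4 331.3] [-0.079 -0.279 -0.957]
r [[289.1 138.8]]
b [[288.9 208.7]]
w [[288.7 267.5]]
tcp [[288.5 282.3]]
tip [[288.4 265.2]]
```

View pics/w1.png

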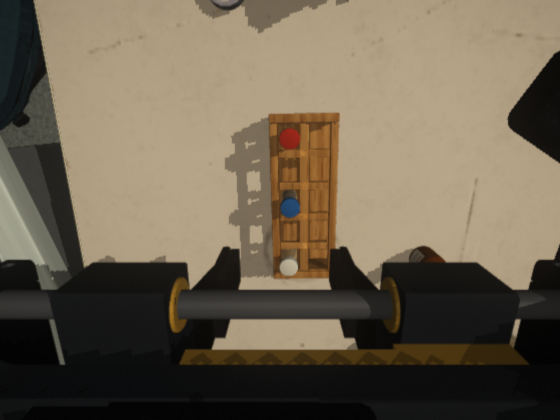

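The wrist view shows red (290,139), blue (290,208) and white (289,267), all within a pixel of my predictions. I'll grip blue.

>>> arm_command --commands '[[[0,0,0.035,0,0,0,0.05],[0,0,0.035,0,0,0,0.05],[0,0,0.03,0,0,0,0.05],[0,0,0.018,0,0,0,0.05],[0,0,0.008,0,0,0,0.05],[0,0,0,0,0,0,0.0],[0,0,0,0,0,0,0.0],[0,0,0,0,0,0,0.0],[0,0,0,0,0,0,0.0],[0,0,0,0,0,0,0.0]]]'

```text
time: 4.28
position: [442.4, -9.2, 64.4]
orientation: [0.0, 0.79, 0.613, 0.0]
ft_force: [1.5, -0.3, 1.9]
opening: 14.9
gripper_force: 30.0
```

```bash
python3 - <<'E'
from plan import *
from fit import tray2w
x=[580.98,216.71,.1025]
A=ori(1.32); B=ori(1.673,-.14)
hov=tray2w(x,[-36,58,75])[0]
p,r=rows(np.array([442.,-9,64]),A,[((442,-9,190),A,0,4),(tuple(hov+[0,0,25]),B,0,7),(tuple(hov+[0,0,25]),B,0,1)])
E
```

```text
12 [[[0, 0, -0.0315, 0, 0, 0, 0], [0, 0, -0.0315, 0, 0, 0, 0], [0, 0, -0.0315, 0, 0, 0, 0], [0, 0, -0.0315, 0, 0, 0, 0], [0.0435, 0.003, -0.0002, -0.004, -0.02, -0.05, 0], [0.0432, 0.0053, -0.001, -0.003, -0.02, -0.051, 0], [0.043, 0.0074, -0.0018, -0.004, -0.019, -0.05, 0], [0.0424, 0.0096, -0.0027, -0.003, -0.02, -0.05, 0], [0.0419, 0.0116, -0.0034, -0.004, -0.02, -0.051, 0], [0.0411, 0.0139, -0.0043, -0.003, -0.02, -0.05, 0], [0.0403, 0.0158, -0.005, -0.004, -0.02, -0.05, 0], [0, 0, 0, 0, 0.001, 0, 0]]] 
end [538.2 280.6 191.2] [0.6686, 0.7404, -0.0466, 0.0518]
```

>>> arm_command --commands '[[[0,0,-0.0315,0,0,0,0],[0,0,-0.0315,0,0,0,0],[0,0,-0.0315,0,0,0,0],[0,0,-0.0315,0,0,0,0],[0.0435,0.003,-0.0002,-0.004,-0.02,-0.05,0],[0.0432,0.0053,-0.001,-0.003,-0.02,-0.051,0],[0.043,0.0074,-0.0018,-0.004,-0.019,-0.05,0],[0.0424,0.0096,-0.0027,-0.003,-0.02,-0.05,0],[0.0419,0.0116,-0.0034,-0.004,-0.02,-0.051,0],[0.0411,0.0139,-0.0043,-0.003,-0.02,-0.05,0],[0.0403,0.0158,-0.005,-0.004,-0.02,-0.05,0],[0,0,0,0,0.001,0,0]]]'

```text
time: 5.78
position: [538.7, 283.6, 190.8]
orientation: [0.052, 0.667, 0.742, -0.046]
ft_force: [-0.6, -0.2, -0.7]
opening: 15.3
gripper_force: 30.0
```

```bash
python3 - <<'E'
from plan import *
from fit import tray2w,pk
c=snap('wrist','w2'); s=snap('scene','s2')
x=[580.98,216.71,.1025]
p,r,o=now(); print(p,r.as_quat(),o['opening'])
print('pk',w2p('w2',tray2w(x,pk)).round(1).tolist()); print('tip foot',w2p('w2',[p+r.apply([0,0,-0]),p+r.apply([0,0,54])]).round(1).tolist())
a=s['img'][170:300,130:300]; a=cv2.resize(a,(240,184))
im=c['img'].copy()
for q in w2p('w2',tray2w(x,pk)): cv2.circle(im,(int(q[0]),int(q[1])),1,(0,0,255),-1)
im=np.hstack([im,np.vstack([a,np.zeros((236,240,3),np.uint8)])]); cv2.imwrite('pics/w2c.png',im)
E
```

```text
[537.39840414 280.34711302 190.60659171] [ 0.66831526  0.74056539 -0.04761659  0.05148079] 15.473275062482388
pk [[284.1, 220.5], [284.2, 164.7], [284.4, 102.7]]
tip foot [[282.4, 286.1], [282.7, 244.9]]
```

View pics/w2c.png

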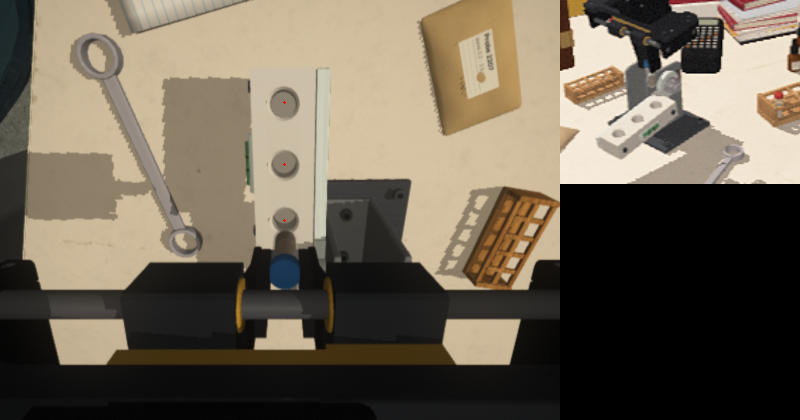

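The predicted pocket centres land within a pixel of the real ones, and the vial hangs straight in the grip at column 285. Next I insert it.

```bash
python3 - <<'E'
from plan import *
from fit import tray2w
x=[580.98,216.71,.1025]; B=ori(1.673,-.14)
f=lambda z:tuple(tray2w(x,[-36,58,z])[0])
p,r=rows(np.array([538.2,280.6,191.2]),B,[(f(66),B,0,3),(f(36),B,0,6),(f(35),B,0,2)])
p,r=rows(p,r,[(f(35),B,.03,4),(f(70),B,.04,2),(np.array(f(70))+[0,0,35],B,.05,2)])
E
```

```text
11 [[[0.0012, 0, 0.0113, 0, 0, 0, 0], [0.0011, 0, 0.0112, 0, 0, 0, 0], [0.0012, 0, 0.0113, 0, 0, 0, 0], [0, 0, 0.005, 0, 0, 0, 0], [0, 0, 0.005, 0, 0, 0, 0], [0, 0, 0.005, 0, 0, 0, 0], [0, 0, 0.005, 0, 0, 0, 0], [0, 0, 0.005, 0, 0, 0, 0], [0, 0, 0.005, 0, 0, 0, 0], [0, 0, 0.0005, 0, 0, 0, 0], [0, 0, 0.0005, 0, 0, 0, 0]]] 
end [538.8 275.1 126.5] [0.6684, 0.7405, -0.0469, 0.0519]
8 [[[0, 0, 0, 0, 0, 0, 0.03], [0, 0, 0, 0, 0, 0, 0.03], [0, 0, 0, 0, 0, 0, 0.03], [0, 0, 0, 0, 0, 0, 0.03], [0, 0, -0.0175, 0, 0, 0, 0.04], [0, 0, -0.0175, 0, 0, 0, 0.04], [-0.0025, 0, -0.0173, 0, 0, 0, 0.05], [-0.0024, 0, -0.0174, 0, 0, 0, 0.05]]] 
end [538.3 279.9 196.2] [0.6684, 0.7405, -0.0469, 0.0519]
```

>>> arm_command --commands '[[[0.0012,0,0.0113,0,0,0,0],[0.0011,0,0.0112,0,0,0,0],[0.0012,0,0.0113,0,0,0,0],[0,0,0.005,0,0,0,0],[0,0,0.005,0,0,0,0],[0,0,0.005,0,0,0,0],[0,0,0.005,0,0,0,0],[0,0,0.005,0,0,0,0],[0,0,0.005,0,0,0,0],[0,0,0.0005,0,0,0,0],[0,0,0.0005,0,0,0,0]]]'

```text
time: 7.25
position: [539.0, 275.0, 126.6]
orientation: [0.052, 0.669, 0.74, -0.047]
ft_force: [-0.1, -0.1, -0.8]
opening: 15.5
gripper_force: 30.0
```

>>> arm_command --commands '[[[0,0,0,0,0,0,0.03],[0,0,0,0,0,0,0.03],[0,0,0,0,0,0,0.03],[0,0,0,0,0,0,0.03],[0,0,-0.0175,0,0,0,0.04],[0,0,-0.0175,0,0,0,0.04],[-0.0025,0,-0.0173,0,0,0,0.05],[-0.0024,0,-0.0174,0,0,0,0.05]]]'

```text
time: 8.25
position: [538.6, 279.9, 198.2]
orientation: [0.052, 0.669, 0.74, -0.046]
ft_force: [0.1, 0.1, 0.1]
opening: 47.9
gripper_force: 0.0
```

```bash
python3 - <<'E'
from plan import *
from fit import tray2w,pk
x=[580.98,216.71,.1025]; A=ori(1.32); B=ori(1.673,-.14)
c=snap('wrist','w3'); cv2.imwrite('pics/w3c.png',c['img'][60:330,200:370]); print('cap',w2p('w3',tray2w(x,[[-36,58,30],[-36,58,54]])))
p,r=rows(np.array([538.3,279.9,196.2]),B,[((457.4,49.9,160),A,.05,7),((457.4,49.9,80),A,.05,3),((457.4,49.9,64),A,.05,2)])
f=lambda z:tuple(tray2w(x,[-36,102,z])[0])
p,r=rows(p,A,[((457.4,49.9,64),A,0,5)])
p,r=rows(p,A,[((457.4,49.9,180),A,0,4),(f(80),B,0,7),(f(80),B,0,1)])
E
```

```text
cap [[284.73365091 222.72230257]
 [284.80505064 234.47827993]]
12 [[[-0.0305, -0.0148, 0.0095, 0.004, 0.02, 0.05, 0.05], [-0.0313, -0.0133, 0.009, 0.003, 0.02, 0.051, 0.05], [-0.0322, -0.0116, 0.0083, 0.004, 0.019, 0.05, 0.05], [-0.0329, -0.01, 0.0078, 0.003, 0.02, 0.05, 0.05], [-0.0335, -0.0083, 0.0072, 0.004, 0.02, 0.051, 0.05], [-0.0339, -0.0065, 0.0065, 0.003, 0.02, 0.05, 0.05], [-0.0344, -0.0048, 0.0058, 0.004, 0.02, 0.05, 0.05], [0, 0, 0.0267, 0, 0, 0, 0.05], [0, 0, 0.0266, 0, 0, 0, 0.05], [-0.0001, 0, 0.0267, 0, 0, 0, 0.05], [0, 0, 0.008, 0, 0, 0, 0.05], [0, 0, 0.008, 0, 0, 0, 0.05]]] 
end [457.4  49.9  64. ] [0.7899, 0.6133, 0.0001, -0.0002]
5 [[[0, 0, 0, 0, 0, 0, 0], [0, 0, 0, 0, 0, 0, 0], [0, 0, 0, 0, 0, 0, 0], [0, 0, 0, 0, 0, 0, 0], [0, 0, 0, 0, 0, 0, 0]]] 
end [457.4  49.9  64. ] [0.79, 0.6131, 0.0, 0.0]
12 [[[0, 0, -0.029, 0, 0, 0, 0], [0, 0, -0.029, 0, 0, 0, 0], [0, 0, -0.029, 0, 0, 0, 0], [0, 0, -0.029, 0, 0, 0, 0], [0.0407, 0.0008, 0.0021, -0.004, -0.02, -0.05, 0], [0.0407, 0.0029, 0.0014, -0.003, -0.02, -0.051, 0], [0.0405, 0.0049, 0.0005, -0.004, -0.019, -0.05, 0], [0.0402, 0.0069, -0.0002, -0.003, -0.02, -0.05, 0], [0.0398, 0.009, -0.001, -0.004, -0.02, -0.051, 0], [0.0392, 0.0109, -0.0017, -0.003, -0.02, -0.05, 0], [0.0386, 0.0129, -0.0025, -0.004, -0.02, -0.05, 0], [0, 0, 0, 0, 0.001, 0, 0]]] 
end [533.7 324.6 165. ] [0.6686, 0.7404, -0.0466, 0.0518]
```

View pics/w3c.png

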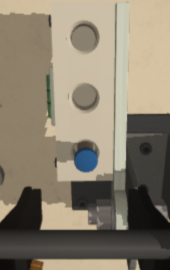

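Blue is seated: its cap is centred at about (287,218), where I predicted the seated top. Next is red.

>>> arm_command --commands '[[[-0.0305,-0.0148,0.0095,0.004,0.02,0.05,0.05],[-0.0313,-0.0133,0.009,0.003,0.02,0.051,0.05],[-0.0322,-0.0116,0.0083,0.004,0.019,0.05,0.05],[-0.0329,-0.01,0.0078,0.003,0.02,0.05,0.05],[-0.0335,-0.0083,0.0072,0.004,0.02,0.051,0.05],[-0.0339,-0.0065,0.0065,0.003,0.02,0.05,0.05],[-0.0344,-0.0048,0.0058,0.004,0.02,0.05,0.05],[0,0,0.0267,0,0,0,0.05],[0,0,0.0266,0,0,0,0.05],[-0.0001,0,0.0267,0,0,0,0.05],[0,0,0.008,0,0,0,0.05],[0,0,0.008,0,0,0,0.05]]]'

```text
time: 9.8
position: [457.9, 49.8, 64.1]
orientation: [0.0, 0.79, 0.613, 0.001]
ft_force: [0.4, -0.4, -0.5]
opening: 49.8
gripper_force: 0.0
```

>>> arm_command --commands '[[[0,0,0,0,0,0,0.05],[0,0,0,0,0,0,0],[0,0,0,0,0,0,0],[0,0,0,0,0,0,0],[0,0,0,0,0,0,0],[0,0,0,0,0,0,0]]]'

```text
time: 10.55
position: [457.5, 49.9, 64.1]
orientation: [-0.0, 0.79, 0.613, 0.0]
ft_force: [-1.3, 0.2, 1.3]
opening: 15.6
gripper_force: 30.0
```

```bash
python3 - <<'E'
from plan import *
from fit import tray2w,pk
x=[580.98,216.71,.1025]; A=ori(1.32); B=ori(1.673,-.14)
f=lambda z:tuple(tray2w(x,[-36,102,z])[0])
print(now()[0],now()[1].as_quat())
p,r=rows(np.array([457.4,49.9,64]),A,[((457.4,49.9,205),A,0,4),(f(110),B,0,7),(f(110),B,0,1)])
p,r=rows(p,r,[(f(66),B,0,3),(f(36),B,0,6),(f(35),B,0,2)])
p,r=rows(p,r,[(f(35),B,.03,4),(f(70),B,.04,2),(np.array(f(70))+[0,0,35],B,.05,2)])
E
```

```text
[457.47071644  49.85466349  64.06055835] [ 7.90055675e-01  6.13034895e-01  4.13066631e-04 -2.79649307e-04]
12 [[[0, 0, -0.0352, 0, 0, 0, 0], [0, 0, -0.0353, 0, 0, 0, 0], [0, 0, -0.0352, 0, 0, 0, 0], [0, 0, -0.0353, 0, 0, 0, 0], [0.0413, 0.0006, 0.0015, -0.004, -0.02, -0.05, 0], [0.0412, 0.0027, 0.0006, -0.003, -0.02, -0.051, 0], [0.041, 0.0047, -0.0001, -0.004, -0.019, -0.05, 0], [0.0408, 0.0069, -0.0009, -0.003, -0.02, -0.05, 0], [0.0403, 0.0088, -0.0017, -0.004, -0.02, -0.051, 0], [0.0398, 0.0109, -0.0025, -0.003, -0.02, -0.05, 0], [0.0391, 0.0129, -0.0032, -0.004, -0.02, -0.05, 0], [0, 0, 0, 0, 0.001, 0, 0]]] 
end [533.3 328.8 194.7] [0.6686, 0.7404, -0.0466, 0.0518]
11 [[[0, 0, 0.0147, 0, 0, 0, 0], [0, 0, 0.0146, 0, 0, 0, 0], [0, 0, 0.0147, 0, 0, 0, 0], [0, 0, 0.005, 0, 0, 0, 0], [0, 0, 0.005, 0, 0, 0, 0], [0, 0, 0.005, 0, 0, 0, 0], [0, 0, 0.005, 0, 0, 0, 0], [0, 0, 0.005, 0, 0, 0, 0], [-0.0001, 0, 0.005, 0, 0, 0, 0], [0, 0, 0.0005, 0, 0, 0, 0], [0, 0, 0.0005, 0, 0, 0, 0]]] 
end [534.4 318.3 120.4] [0.6686, 0.7404, -0.0466, 0.0518]
8 [[[0, 0, 0, 0, 0, 0, 0.03], [0, 0, 0, 0, 0, 0, 0.03], [0, 0, 0, 0, 0, 0, 0.03], [0, 0, 0, 0, 0, 0, 0.03], [0, 0, -0.0175, 0, 0, 0, 0.04], [0.0001, 0, -0.0175, 0, 0, 0, 0.04], [-0.0025, 0, -0.0173, 0, 0, 0, 0.05], [-0.0024, 0, -0.0174, 0, 0, 0, 0.05]]] 
end [533.8 323.2 190.1] [0.6686, 0.7404, -0.0466, 0.0518]
```

>>> arm_command --commands '[[[0,0,-0.0352,0,0,0,0],[0,0,-0.0353,0,0,0,0],[0,0,-0.0352,0,0,0,0],[0,0,-0.0353,0,0,0,0],[0.0413,0.0006,0.0015,-0.004,-0.02,-0.05,0],[0.0412,0.0027,0.0006,-0.003,-0.02,-0.051,0],[0.041,0.0047,-0.0001,-0.004,-0.019,-0.05,0],[0.0408,0.0069,-0.0009,-0.003,-0.02,-0.05,0],[0.0403,0.0088,-0.0017,-0.004,-0.02,-0.051,0],[0.0398,0.0109,-0.0025,-0.003,-0.02,-0.05,0],[0.0391,0.0129,-0.0032,-0.004,-0.02,-0.05,0],[0,0,0,0,0.001,0,0]]]'

```text
time: 12.05
position: [533.3, 331.5, 194.1]
orientation: [0.051, 0.667, 0.742, -0.046]
ft_force: [-0.3, 0.8, -0.0]
opening: 15.7
gripper_force: 30.0
```

>>> arm_command --commands '[[[0,0,0.0147,0,0,0,0],[0,0,0.0146,0,0,0,0],[0,0,0.0147,0,0,0,0],[0,0,0.005,0,0,0,0],[0,0,0.005,0,0,0,0],[0,0,0.005,0,0,0,0],[0,0,0.005,0,0,0,0],[0,0,0.005,0,0,0,0],[-0.0001,0,0.005,0,0,0,0],[0,0,0.0005,0,0,0,0],[0,0,0.0005,0,0,0,0]]]'

```text
time: 13.42
position: [534.5, 318.3, 120.7]
orientation: [0.052, 0.669, 0.74, -0.046]
ft_force: [-0.6, -0.2, 0.1]
opening: 15.6
gripper_force: 30.0
```

>>> arm_command --commands '[[[0,0,0,0,0,0,0.03],[0,0,0,0,0,0,0.03],[0,0,0,0,0,0,0.03],[0,0,0,0,0,0,0.03],[0,0,-0.0175,0,0,0,0.04],[0.0001,0,-0.0175,0,0,0,0.04],[-0.0025,0,-0.0173,0,0,0,0.05],[-0.0024,0,-0.0174,0,0,0,0.05]]]'

```text
time: 14.42
position: [534.1, 323.2, 192.3]
orientation: [0.052, 0.669, 0.74, -0.046]
ft_force: [0.2, 0.1, -0.0]
opening: 48.1
gripper_force: 0.0
```

```bash
python3 - <<'E'
from plan import *
from fit import tray2w,pk
x=[580.98,216.71,.1025]; A=ori(1.32); B=ori(1.673,-.14)
f=lambda z:tuple(tray2w(x,[-36,146,z])[0])
w=(428.2,-64.4)
p,r=rows(np.array([533.8,323.2,190.1]),B,[((*w,165),A,.05,9),((*w,80),A,.05,3)])
p,r=rows(p,r,[((*w,64),A,.05,2),((*w,64),A,.05,1),((*w,64),A,0,5)])
p,r=rows(p,r,[((*w,205),A,0,4)])
p,r=rows(p,r,[(f(115),B,0,10),(f(115),B,0,1)])
p,r=rows(p,r,[(f(66),B,0,3),(f(36),B,0,6),(f(35),B,0,2)])
p,r=rows(p,r,[(f(35),B,.03,4),(f(70),B,.04,2),(np.array(f(70))+[0,0,35],B,.05,2)])
E
```

```text
12 [[[-0.0408, -0.0161, 0.0086, 0.003, 0.015, 0.039, 0.05], [-0.0416, -0.0144, 0.008, 0.003, 0.016, 0.039, 0.05], [-0.0422, -0.0128, 0.0073, 0.002, 0.015, 0.039, 0.05], [-0.0428, -0.0111, 0.0068, 0.003, 0.016, 0.04, 0.05], [-0.0433, -0.0093, 0.0061, 0.003, 0.015, 0.039, 0.05], [-0.0438, -0.0077, 0.0055, 0.002, 0.015, 0.039, 0.05], [-0.044, -0.0059, 0.0048, 0.003, 0.016, 0.039, 0.05], [-0.0444, -0.0042, 0.0041, 0.003, 0.015, 0.039, 0.05], [-0.0445, -0.0024, 0.0035, 0.003, 0.016, 0.039, 0.05], [0, 0, 0.0283, 0, 0, 0, 0.05], [0, 0, 0.0284, 0, 0, 0, 0.05], [0, 0, 0.0283, 0, 0, 0, 0.05]]] 
end [428.2 -64.4  80. ] [0.7899, 0.6133, 0.0001, -0.0002]
8 [[[0, 0, 0.008, 0, 0, 0, 0.05], [0, 0, 0.008, 0, 0, 0, 0.05], [0, 0, 0, 0, 0, 0, 0.05], [0, 0, 0, 0, 0, 0, 0], [0, 0, 0, 0, 0, 0, 0], [0, 0, 0, 0, 0, 0, 0], [0, 0, 0, 0, 0, 0, 0], [0, 0, 0, 0, 0, 0, 0]]] 
end [428.2 -64.4  64. ] [0.7899, 0.6133, 0.0001, -0.0002]
4 [[[0, 0, -0.0352, 0, 0, 0, 0], [0, 0, -0.0353, 0, 0, 0, 0], [0, 0, -0.0352, 0, 0, 0, 0], [0, -0.0001, -0.0353, 0, 0, 0, 0]]] 
end [428.2 -64.4 205. ] [0.7899, 0.6133, 0.0001, -0.0002]
[... 616 characters left out ...]
 0.0519]
11 [[[0, 0, 0.0163, 0, 0, 0, 0], [0, 0, 0.0163, 0, 0, 0, 0], [-0.0001, 0, 0.0164, 0, 0, 0, 0], [0, 0, 0.005, 0, 0, 0, 0], [0, 0, 0.005, 0, 0, 0, 0], [0, 0, 0.005, 0, 0, 0, 0], [0, 0, 0.005, 0, 0, 0, 0], [0, 0, 0.005, 0, 0, 0, 0], [0, -0.0001, 0.005, 0, 0, 0, 0], [0, 0, 0.0005, 0, 0, 0, 0], [0, 0, 0.0005, 0, 0, 0, 0]]] 
end [529.8 361.6 114.3] [0.6684, 0.7405, -0.0468, 0.0519]
8 [[[0, 0, 0, 0, 0, 0, 0.03], [0, 0, 0, 0, 0, 0, 0.03], [0, 0, 0, 0, 0, 0, 0.03], [0, 0, 0, 0, 0, 0, 0.03], [0, 0, -0.0175, 0, 0, 0, 0.04], [0, 0.0001, -0.0175, 0, 0, 0, 0.04], [-0.0024, 0, -0.0173, 0, 0, 0, 0.05], [-0.0024, 0, -0.0174, 0, 0, 0, 0.05]]] 
end [529.4 366.6 183.9] [0.6684, 0.7405, -0.0468, 0.0519]
```

>>> arm_command --commands '[[[-0.0408,-0.0161,0.0086,0.003,0.015,0.039,0.05],[-0.0416,-0.0144,0.008,0.003,0.016,0.039,0.05],[-0.0422,-0.0128,0.0073,0.002,0.015,0.039,0.05],[-0.0428,-0.0111,0.0068,0.003,0.016,0.04,0.05],[-0.0433,-0.0093,0.0061,0.003,0.015,0.039,0.05],[-0.0438,-0.0077,0.0055,0.002,0.015,0.039,0.05],[-0.044,-0.0059,0.0048,0.003,0.016,0.039,0.05],[-0.0444,-0.0042,0.0041,0.003,0.015,0.039,0.05],[-0.0445,-0.0024,0.0035,0.003,0.016,0.039,0.05],[0,0,0.0283,0,0,0,0.05],[0,0,0.0284,0,0,0,0.05],[0,0,0.0283,0,0,0,0.05]]]'

```text
time: 15.92
position: [429.0, -65.1, 79.8]
orientation: [0.0, 0.79, 0.613, 0.001]
ft_force: [-0.1, 0.1, 0.5]
opening: 50.0
gripper_force: 0.0
```

>>> arm_command --commands '[[[0,0,0.008,0,0,0,0.05],[0,0,0.008,0,0,0,0.05],[0,0,0,0,0,0,0.05],[0,0,0,0,0,0,0],[0,0,0,0,0,0,0],[0,0,0,0,0,0,0],[0,0,0,0,0,0,0],[0,0,0,0,0,0,0]]]'

```text
time: 16.92
position: [428.2, -64.3, 63.7]
orientation: [-0.001, 0.79, 0.613, 0.001]
ft_force: [-0.8, 0.1, 2.0]
opening: 15.5
gripper_force: 30.0
```

>>> arm_command --commands '[[[0,0,-0.0352,0,0,0,0],[0,0,-0.0353,0,0,0,0],[0,0,-0.0352,0,0,0,0],[0,-0.0001,-0.0353,0,0,0,0]]]'

```text
time: 17.42
position: [427.6, -64.4, 205.7]
orientation: [-0.001, 0.79, 0.613, 0.001]
ft_force: [0.5, -0.3, -1.0]
opening: 16.0
gripper_force: 30.0
```

>>> arm_command --commands '[[[0.0449,-0.0011,0.0012,-0.002,-0.014,-0.035,0],[0.0448,0.0005,0.0005,-0.003,-0.014,-0.035,0],[0.0449,0.002,-0.0001,-0.002,-0.014,-0.036,0],[0.0447,0.0037,-0.0007,-0.003,-0.014,-0.035,0],[0.0445,0.0052,-0.0013,-0.002,-0.014,-0.035,0],[0.0444,0.0068,-0.0019,-0.003,-0.013,-0.035,0],[0.044,0.0084,-0.0025,-0.002,-0.014,-0.035,0],[0.0437,0.0098,-0.0031,-0.003,-0.014,-0.036,0],[0.0432,0.0115,-0.0036,-0.002,-0.014,-0.035,0],[0.0428,0.013,-0.0042,-0.003,-0.014,-0.035,0],[0,0,0,0,0,0,0]]]'

```text
time: 18.8
position: [528.8, 375.8, 192.9]
orientation: [0.051, 0.667, 0.742, -0.046]
ft_force: [0.5, -0.5, -0.2]
opening: 15.2
gripper_force: 30.0
```

>>> arm_command --commands '[[[0,0,0.0163,0,0,0,0],[0,0,0.0163,0,0,0,0],[-0.0001,0,0.0164,0,0,0,0],[0,0,0.005,0,0,0,0],[0,0,0.005,0,0,0,0],[0,0,0.005,0,0,0,0],[0,0,0.005,0,0,0,0],[0,0,0.005,0,0,0,0],[0,-0.0001,0.005,0,0,0,0],[0,0,0.0005,0,0,0,0],[0,0,0.0005,0,0,0,0]]]'

```text
time: 20.18
position: [530.0, 361.6, 114.6]
orientation: [0.052, 0.669, 0.74, -0.046]
ft_force: [0.4, 0.5, 0.0]
opening: 15.9
gripper_force: 30.0
```

>>> arm_command --commands '[[[0,0,0,0,0,0,0.03],[0,0,0,0,0,0,0.03],[0,0,0,0,0,0,0.03],[0,0,0,0,0,0,0.03],[0,0,-0.0175,0,0,0,0.04],[0,0.0001,-0.0175,0,0,0,0.04],[-0.0024,0,-0.0173,0,0,0,0.05],[-0.0024,0,-0.0174,0,0,0,0.05]]]'

```text
time: 21.18
position: [529.7, 366.7, 186.2]
orientation: [0.052, 0.669, 0.74, -0.045]
ft_force: [0.5, -0.4, 0.2]
opening: 48.1
gripper_force: 0.0
```

```bash
python3 - <<'E'
from plan import *
from fit import tray2w,br2w
x=[580.98,216.71,.1025]; B=ori(1.673,-.14); C=ori(.1025,-.14)
b=br2w(x,[25.5,0,100])[0]; up=C.apply([0,0,-1])
p,r=rows(np.array([529.4,366.6,183.9]),B,[((540,330,215),B,.05,1),(b+up*110,C,.05,10),(b+up*110,C,.05,1)])
p,r=rows(p,r,[(b+up*40,C,.05,4),(b+up*2,C,.05,6)])
c=snap('scene','s3'); t=snap('top','t3')
im=np.hstack([cv2.resize(c['img'][190:300,140:260],(480,440)),cv2.resize(t['img'][180:290,110:190],(320,440))]); cv2.imwrite('pics/c3.png',im)
print(now()[2]['joint_positions'])
E
```

```text
12 [[[-0.0415, 0.0068, -0.0256, 0, 0, 0, 0.05], [-0.01, 0.0055, 0.002, 0, 0, 0.157, 0.05], [-0.009, 0.0069, 0.002, 0, 0, 0.157, 0.05], [-0.0077, 0.0083, 0.0021, 0, 0, 0.157, 0.05], [-0.0064, 0.0094, 0.002, 0, 0, 0.157, 0.05], [-0.0049, 0.0103, 0.002, 0, 0, 0.157, 0.05], [-0.0032, 0.0109, 0.002, 0, 0, 0.157, 0.05], [-0.0014, 0.0113, 0.0021, 0, 0, 0.157, 0.05], [0.0003, 0.0113, 0.002, 0, 0, 0.157, 0.05], [0.0022, 0.0112, 0.002, 0, 0, 0.157, 0.05], [0.0038, 0.0107, 0.002, 0, 0, 0.157, 0.05], [0, 0, 0, 0, 0, 0, 0.05]]] 
end [604.8 234.6 208.9] [0.9962, 0.0514, 0.0036, 0.0699]
10 [[[0, 0, 0.0175, 0, 0, 0, 0.05], [0, 0, 0.0175, 0, 0, 0, 0.05], [0, 0, 0.0175, 0, 0, 0, 0.05], [0, 0, 0.0175, 0, 0, 0, 0.05], [0, 0, 0.0063, 0, 0, 0, 0.05], [0, 0, 0.0064, 0, 0, 0, 0.05], [0, 0, 0.0063, 0, 0, 0, 0.05], [0, 0, 0.0063, 0, 0, 0, 0.05], [0, 0, 0.0064, 0, 0, 0, 0.05], [0, 0, 0.0063, 0, 0, 0, 0.05]]] 
end [606.3 219.6 102. ] [0.9962, 0.0514, 0.0036, 0.0699]
[ 0.48976718  0.64162895  1.38092425 -0.13953066  1.16888584  0.44627871]
```

View pics/c3.png

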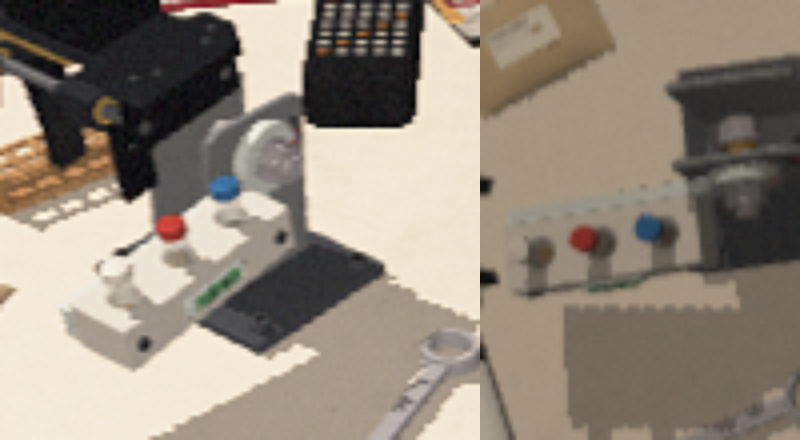

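All three vials are seated. The caps sit at equal height: blue at (225,188), red at (172,228) and white at (115,268) in the scene crop. Now I go to the bolt.

>>> arm_command --commands '[[[-0.0415,0.0068,-0.0256,0,0,0,0.05],[-0.01,0.0055,0.002,0,0,0.157,0.05],[-0.009,0.0069,0.002,0,0,0.157,0.05],[-0.0077,0.0083,0.0021,0,0,0.157,0.05],[-0.0064,0.0094,0.002,0,0,0.157,0.05],[-0.0049,0.0103,0.002,0,0,0.157,0.05],[-0.0032,0.0109,0.002,0,0,0.157,0.05],[-0.0014,0.0113,0.0021,0,0,0.157,0.05],[0.0003,0.0113,0.002,0,0,0.157,0.05],[0.0022,0.0112,0.002,0,0,0.157,0.05],[0.0038,0.0107,0.002,0,0,0.157,0.05],[0,0,0,0,0,0,0.05]]]'

```text
time: 22.78
position: [604.9, 233.6, 208.6]
orientation: [0.069, 0.996, 0.051, 0.003]
ft_force: [0.1, 0.6, -0.5]
opening: 50.1
gripper_force: 0.0
```

```bash
python3 - <<'E'
from plan import *
from fit import br2w
x=[580.98,216.71,.1025]
c=snap('wrist','w4'); p,r,o=now(); print(p,r.as_quat(),o['joint_positions'])
P=br2w(x,[[25.5,0,100],[0,42,128],[0,-42,128],[6,42,128],[6,-42,128],[52,42,128],[52,-42,128],[19,0,112],[32,0,112]])
im=c['img'].copy(); q=w2p('w4',P); print(q.round(0).tolist())
for a in q: cv2.circle(im,(int(a[0]),int(a[1])),1,(0,0,255),-1)
cv2.imwrite('pics/w4c.png',im)
E
```

```text
[604.5282352  234.10003501 208.69709108] [0.99625378 0.0520183  0.00310274 0.06901353] [ 0.25819026  0.61290605  1.37322923 -0.14758236  1.18162755  1.78252492]
[[283.0, 215.0], [233.0, 260.0], [341.0, 254.0], [233.0, 253.0], [341.0, 247.0], [230.0, 193.0], [345.0, 190.0], [285.0, 227.0], [285.0, 211.0]]
```

View pics/w4c.png

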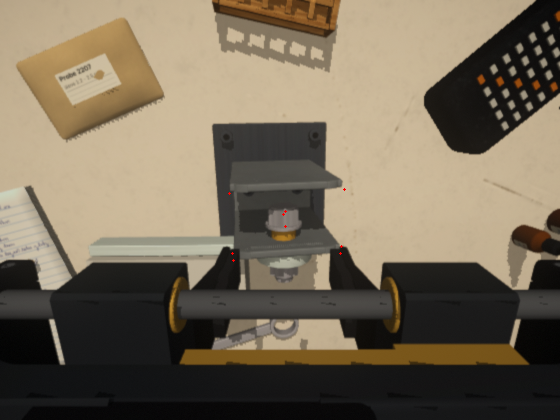

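The picture shows the head at about (284,216). The cheeks appear about 3 px further from the robot than predicted, so I shift +2 mm in bracket x. The gap is clear for the fingers.

>>> arm_command --commands '[[[0.002,0,0.0175,0,0,0,0.05],[0,0,0.0175,0,0,0,0.05],[0,0,0.0175,0,0,0,0.05],[0,0,0.0175,0,0,0,0.05],[0,0,0.0063,0,0,0,0.05],[0,0,0.0064,0,0,0,0.05],[0,0,0.0063,0,0,0,0.05],[0,0,0.0063,0,0,0,0.05],[0,0,0.0064,0,0,0,0.05],[0,0,0.0073,0,0,0,0.05]]]'

```text
time: 24.08
position: [608.5, 219.6, 100.9]
orientation: [0.069, 0.996, 0.051, 0.004]
ft_force: [1.1, -0.0, -0.6]
opening: 50.2
gripper_force: 0.0
```

>>> arm_command --commands '[[[0,0,0,0,0,0,0],[0,0,0,0,0,0,0],[0,0,0,0,0,0,0],[0,0,0,0,0,0,0]]]'

```text
time: 24.58
position: [608.6, 219.8, 101.3]
orientation: [0.069, 0.996, 0.051, 0.004]
ft_force: [0.6, 0.3, -1.0]
opening: 27.6
gripper_force: 30.0
```

```bash
python3 - <<'E'
from plan import *
for i in range(2):
    p,r,o=now(); print(p,r.as_quat(),o['ft_force'],o['moment'],o['opening'],o['gripper_force'])
    vision.camera('top')
p,r=rows(np.array([608.3,219.7,101]),ori(.1025,-.14),[((608.3,219.7,101),ori(.1025,0),0,8)])
E
```

```text
[608.60646181 219.83360758 101.34511793] [0.99631209 0.05103435 0.00412511 0.06885278] [ 0.64652138  0.29596142 -1.02818017] [ 0.21402385 -0.05249716 -0.01393615] 27.5766047810019 29.99510974623263
[608.5930657  219.84148906 101.33117643] [0.99631181 0.05103693 0.00411822 0.06885535] [ 0.96589866  0.47224577 -0.17154495] [ 0.21267487 -0.03374181  0.00130922] 27.690213209728558 29.995406633242965
8 [[[0, 0, 0, 0.017, 0, 0, 0], [0, 0, 0, 0.018, 0, 0, 0], [0, 0, 0, 0.018, 0, 0, 0], [0, 0, 0, 0.017, 0, 0, 0], [0, 0, 0, 0.017, 0, 0, 0], [0, 0, 0, 0.018, 0, 0, 0], [0, 0, 0, 0.017, 0, 0, 0], [0, 0, 0, 0.018, 0, 0, 0]]] 
end [608.3 219.7 101. ] [0.9987, 0.0512, 0.0, 0.0]
```

```bash
python3 - <<'E'
from plan import *
c=snap('wrist','w5'); s=snap('scene','s5'); w4=cv2.imread('pics/w4.png')
Z=lambda i,k:np.clip(cv2.resize(i,None,fx=k,fy=k,interpolation=cv2.INTER_CUBIC).astype(float)*1.5,0,255).astype(np.uint8)
im=np.zeros((600,800,3),np.uint8)
a=Z(w4[150:260,220:350],3.07); im[:a.shape[0],:a.shape[1]]=a[:, :400]
b=Z(c['img'][110:300,180:380],2); im[:b.shape[0],400:400+b.shape[1]]=b
d=Z(s['img'][180:270,150:260],2.2); im[390:390+d.shape[0],400:400+d.shape[1]]=d
cv2.imwrite('pics/c5.png',im)
E
```

```text
(no output)
```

View pics/c5.png

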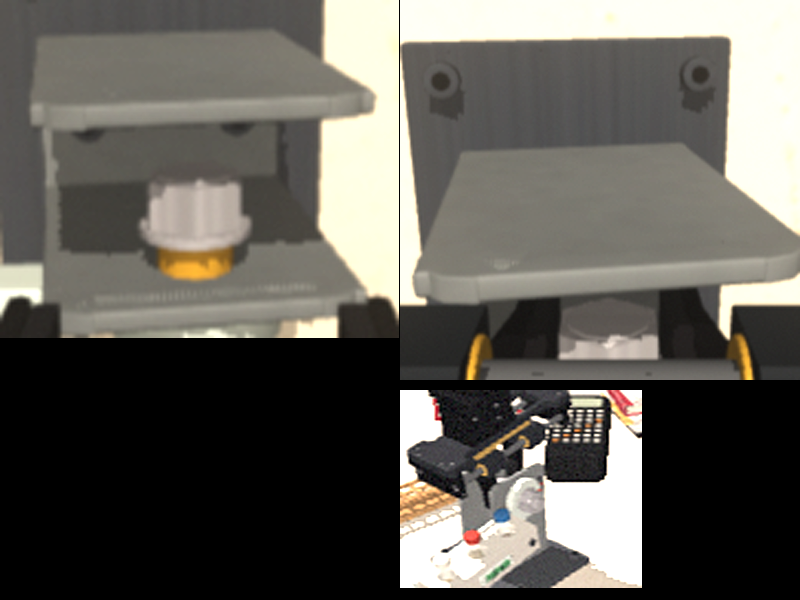

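The head has a round flange at its base, and the pads are closing on that: the opening reads 27.6 instead of 24. I'll open, shift 6 mm away from the robot and grip again.

>>> arm_command --commands '[[[0,0,0,0,0,0,0.045],[0,0,0,0,0,0,0.045],[0,0,0,0,0,0,0.045],[0.003,0,0,0,0,0,0.045],[0.003,0,0,0,0,0,0.045],[0,0,0,0,0,0,0],[0,0,0,0,0,0,0],[0,0,0,0,0,0,0],[0,0,0,0,0,0,0],[0,0,0,0,0,0,0]]]'

```text
time: 26.02
position: [614.2, 220.6, 101.1]
orientation: [0.069, 0.996, 0.051, 0.004]
ft_force: [-0.8, 1.5, -1.2]
opening: 23.3
gripper_force: 30.0
```

>>> arm_command --commands '[[[0,0,0,0.017,0,0,0],[0,0,0,0.018,0,0,0],[0,0,0,0.018,0,0,0],[0,0,0,0.017,0,0,0],[0,0,0,0.017,0,0,0],[0,0,0,0.018,0,0,0],[0,0,0,0.017,0,0,0],[0,0,0,0.018,0,0,0],[0,0,0,0,0,0,0],[0,0,0,0,0,0,0]]]'

```text
time: 27.28
position: [614.2, 220.4, 101.1]
orientation: [-0.001, 0.999, 0.051, 0.0]
ft_force: [-1.1, 4.8, -2.3]
opening: 23.1
gripper_force: 30.0
```

```bash
python3 - <<'E'
from plan import *
from fit import *
p,r,o=now(); print(p,r.as_quat(),o['ft_force'],o['moment'],o['opening'])
s=snap('scene','s6'); t=snap('top','t6'); x=[580.98,216.71,.1025]
# cap positions by colour, compare with predicted cap top for each angle
for f in ['s3','s6','t3','t6']:
    im=cv2.imread('pics/%s.png'%f); h=cv2.cvtColor(im,cv2.COLOR_BGR2HSV)
    for n,y in (('r',102),('b',58)):
        q0=w2p(f,tray2w(x,[-36,y,26],.07))[0]
        m=((h[...,0]<8)|(h[...,0]>172)) if n=='r' else (abs(h[...,0].astype(int)-106)<12)
        m=m&(h[...,1]>120)&(h[...,2]>60); v,u=np.nonzero(m); k=np.hypot(u-q0[0],v-q0[1])<14
        c=np.array([u[k].mean(),v[k].mean()]).round(2)
        print(f,n,k.sum(),c,[(a,(w2p(f,tray2w(x,[-36,y,26],a))[0]-c).round(1).tolist()) for a in (.14,.07,0,-.07)])
a=np.clip(cv2.resize(s['img'][180:280,140:260],(600,500),interpolation=cv2.INTER_CUBIC)*1.2,0,255).astype(np.uint8)
for ang,col in ((.14,(0,0,255)),(0.,(0,200,0))):
    P=tray2w(x,[[-59,34,4],[-59,170,4],[-59,170,-26],[-59,34,-26]],ang); q=(w2p('s6',P)-[140,180])*5
    cv2.polylines(a,[q.astype(int)],True,col,1)
cv2.imwrite('pics/c6.png',a)
E
```

```text
[614.23288451 220.3617373  101.08409829] [ 9.98692082e-01  5.11172919e-02  4.29081104e-05 -1.07076268e-03] [-1.09667478  4.78196979 -2.26677948] [ 0.59028906  0.01664999 -0.03865514] 23.105032999070904
s3 r 37 [182.08 246.46] [(0.14, [1.0, -0.5]), (0.07, [1.1, -3.3]), (0, [1.4, -6.2]), (-0.07, [1.9, -9.1])]
s3 b 32 [195.66 236.38] [(0.14, [0.7, -0.1]), (0.07, [1.0, -1.8]), (0, [1.5, -3.6]), (-0.07, [2.0, -5.3])]
s6 r 41 [182.8  240.63] [(0.14, [0.3, 5.4]), (0.07, [0.4, 2.5]), (0, [0.7, -0.4]), (-0.07, [1.1, -3.3])]
s6 b 28 [196.5  233.14] [(0.14, [-0.1, 3.2]), (0.07, [0.2, 1.4]), (0, [0.6, -0.3]), (-0.07, [1.1, -2.1])]
t3 r 31 [135.55 239.42] [(0.14, [0.6, -0.3]), (0.07, [0.1, -0.7]), (0, [-0.1, -1.1]), (-0.07, [-0.2, -1.6])]
t3 b 27 [151.59 236.93] [(0.14, [0.5, -0.2]), (0.07, [0.5, -0.5]), (0, [0.7, -0.8]), (-0.07, [1.1, -1.1])]
t6 r 0 [nan nan] [(0.14, [nan, nan]), (0.07, [nan, nan]), (0, [nan, nan]), (-0.07, [nan, nan])]
t6 b 0 [nan nan] [(0.14, [nan, nan]), (0.07, [nan, nan]), (0, [nan, nan]), (-0.07, [nan, nan])]<stdin>:12: RuntimeWarning: Mean of empty slice.
  ret = ret.dtype.type(ret / rcount)
```

View pics/c6.png

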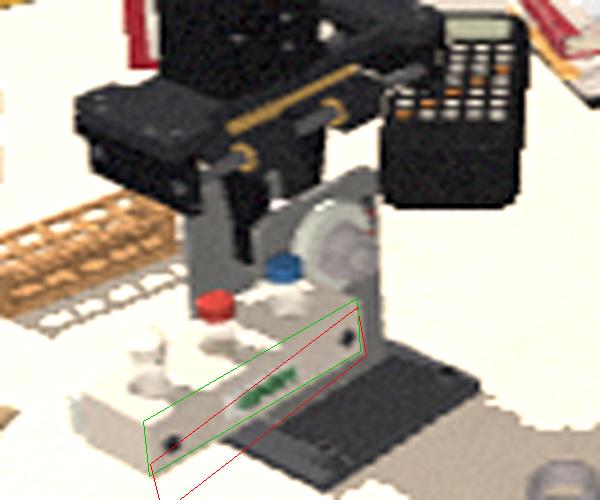

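The tray is level. The green level outline matches the block, and the cap shift from dipped puts the angle at about 0.00 ± 0.015 rad. I'll hold, check that nothing creeps, and hand in.

>>> arm_command --commands '[[[0,0,0,0,0,0,0],[0,0,0,0,0,0,0],[0,0,0,0,0,0,0],[0,0,0,0,0,0,0],[0,0,0,0,0,0,0],[0,0,0,0,0,0,0],[0,0,0,0,0,0,0],[0,0,0,0,0,0,0]]]'

```text
time: 28.38
position: [614.2, 220.3, 101.1]
orientation: [-0.001, 0.999, 0.051, 0.0]
ft_force: [-0.6, 5.0, -1.8]
opening: 23.4
gripper_force: 30.0
```

```bash
python3 - <<'E'
from plan import *
a=cv2.imread('pics/s6.png').astype(int); s=snap('scene','s7')['img'].astype(int)
d=np.abs(a-s)[215:285,150:225].max(2); print('changed px',(d>40).sum(), d.mean())
o=now()[2]; print(o['ft_force'],o['moment'],o['opening'],o['gripper_force'])
if (d>40).sum()<40: print(bot.job_done())
E
```

```text
changed px 1 3.3666666666666667
[-1.09927787  5.25480755 -2.00837288] [0.64015034 0.06405632 0.02434226] 23.491761184318833 30.04699533830035
the job is handed in; nothing more can be done
None
```

The job is handed in at about 28 s: all three vials are seated in the tray, and the bolt head is held across its flats at 30 N with the tray level (about 0.00 rad by camera) and still; no verdict came back.

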